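# Unlock the dop carrier, lift it off its dock and hold it level

### The arm

A 7-joint arm with a two-finger parallel gripper is mounted at the origin on a cart in front of the work surface, level with it; the furniture and walls round the work are solid. World frame = base frame: x ahead of the robot, y to its left, z up, the work surface at z = 0. Lengths are in m, angles in rad, forces in N, time in s.
With the tool pointing down it reaches from about 0.4 to 0.875 m from the base axis. Payload 6.5 kg.
Tool frame: the origin (TCP) lies at the very end of the fingers, on their centre line; the grasp point (between the pads) lies 19 mm behind it; z points along the fingers, y is the line along which they close (so a half turn about z gives the same grasp; the last joint's range is limited). The gripper opens to 88 mm and grips with 3 to 60 N. Pads are 18 mm wide; open, the fingers measure 123 mm over their backs; the gripper's body (75 mm by 187 mm) begins 45 mm behind the grasp point.
Start: joints at [-1.171, 0.536, -0.004, 1.538, 0.003, 1.067, -0.071], TCP at [0.292, 0.581, 0.239] pointing down, gripper open.
Joint ranges: [-2.7, 2.7], [-0.37, 2.16], [-1.27, 1.26], [0.24, 2.4], [-1.31, 4.45], [0.19, 1.91], [-2.76, 2.76]. Speed limits (rad/s): [2.39, 2.39, 3.14, 3.14, 3.14, 3.14, 3.14].

### API

Orientations are given as a unit quaternion [x, y, z, w].
In Python, from cell import ctrl gives the robot as it stands. The module is installed in compiled form; this text tells all that it offers.
- The arm moves only by the tool step_arm, never from a script. Its argument "deltas" is a list of rows, each an object with "twist": the turn, a rotation vector about the tool's x, y, z each as a share of pi rad, from -1 to 1, a list of three; "translation": the shift along the tool's x, y, z each as a share of 0.2 m, from -1 to 1, a list of three; "gripper": the opening, from -1 (shut) to 1 (fully open). A call has 1 to 12 rows; each row is the pose to reach, as a shift and turn from the pose commanded when the call began, along the tool's axes at that moment, turning the shorter way round; what a row does not reach only later rows make up. A row lasts 1/8 s, in which the tool goes at most 62.5 mm and 10.7 degrees, less where a joint would pass 70% of its speed; a pose out of reach is approached as far as the arm can. A call with a number of a shift or a turn outside -1 to 1 is refused whole. A call with a gripper value outside its range is refused whole. The fingers move at their own pace and stop on an object; "squeeze" is the grip in N (left out, the last holds). Time passes only in rows, so rows that repeat a pose let the fingers close. It gives the time, the measured TCP pose, the force, the opening and the grip force at its end, in the units of the state.
- ctrl.read_state(): the state, without advancing time (a new reading comes with each control period).
- ctrl.grab_frame(name): name is "scene" or "top"; returns a dict with "color" (400x640x3 uint8, blue, green, red), "fx", "fy", "cx", "cy" (pixels), "R" (3x3) and "t" (3): a world point X has camera coordinates R X + t. Camera axes: x right, y down, z forward; pixel columns grow to the right and rows downward; lengths in m; the calibration is good to about 2 mm. A picture is of the moment at which its call begins. There is no depth.
- ctrl.finish_job(): hands the job in; it is judged then, once.
The state is a dict: "t": time; "q": joint angles; "joint_vel": joint speeds; "tau": joint torques, N m; "tool_pos": TCP position; "tcp_rot": TCP orientation; "force": force on the tool from outside, world axes, zero at the start; "torque": the same for the moment, N m; "gripper_width": finger opening in m; "finger_force": force on a finger pad.
Only numpy, scipy, OpenCV 4.12 (cv2) and the standard library are available. Lean on these libraries where they do the work, as an engineer would, in place of code of your own. Each camera call takes 0.05 s, during which the arm holds its last target. There are 200 camera calls.

### The job

The aluminium dop carrier is locked on its dock by the upright white-taped pin. Pull the pin straight up out of it, put it in the open round steel pot and let go; then take the carrier by its wooden handle, lift it straight up about 10 cm off the dock and finish while still holding it there, steady and level over the dock. The three dops must stay in their holes, the pot must stay upright, and the other things on the bench are to be left where they are.

Things in the scene. Friction and masses are not known exactly. Their poses are not given: they have to be found in the camera images.
- dock: Fixed dark steel block, 204 (x) x 106 (y) x 22 mm, on the bench, under the carrier. Low aluminium guide rails (7 mm above its top) along both long sides leave the carrier 4 mm of play. Origin: centre of the underside; x along its length towards the pin, z up. Pin socket at x = +80 mm, y = 0, its floor 10 mm over the bench.
- carrier: Loose aluminium plate, 14 mm thick, about 0.32 kg, lying on the dock, axes along the dock's. Origin: its underside, at first 22 mm right above the dock's origin; plate x -95 to +55 mm, 80 mm wide; tab x +55 to +100, 44 mm wide, with the pin's through hole at x = +80, y = 0. Six holes 14 mm wide, 9 mm deep at x = -70, -20, +30, y = -26, +26; three hold dops.
- carrier_grip (a point): Centre of the carrier's handle, at (-10, 0, 87) mm in its frame, 109 mm over the bench at first, nearly above the centre of mass; axes as the carrier's. The handle is a wooden bar along x, 112 mm long, 14 mm thick (y, the way to pinch it), 18 mm high, on two 11 mm steel posts at x = -60 and +40 mm of the carrier; 64 mm free between bar and plate.
- lock_pin: Loose steel pin wrapped in white tape, 113 mm long, 16 mm thick, 0.11 kg; its lowest 26 mm are a 13.4 mm spigot, which stands through the carrier's tab in the dock with 1 to 2 mm of play and no catch. Top 123 mm over the bench; 87 mm show above the tab. Origin: centre of its foot; z along it to the top. The handle bar ends 34 mm from its axis.
- pin_pot: Loose open steel pot, round, 62 mm high, outside 92 mm wide at the rim and 74 mm at the foot, wall 3 mm, inner floor 4 mm over the bench, 0.3 kg. Origin: centre of the underside, z up. The pin, let go in it, leans on its rim.
- dop_1: Dop (small metal stud with a domed head, 12 mm wide, 33 mm high) standing loose in the carrier's hole at x = -70, y = +26 mm. Origin: centre of its foot.
- dop_2: The same kind of stud, standing loose in the carrier's hole at x = -20, y = -26 mm. Origin: centre of its foot.
- dop_3: The same kind of stud, standing loose in the carrier's hole at x = +30, y = +26 mm. Origin: centre of its foot.
- vee_block: Bystander: grey block with a V groove in its top, 50 x 60 x 42 mm. Origin: centre of the underside.
- sharpening_stone: Bystander: whetstone lying flat, 28 x 100 x 14 mm (long along its y). Origin: centre of the underside.
- oil_bottle: Bystander: dropper bottle, 28 mm wide, 67 mm high. Origin: centre of the underside.
There are look-alikes about, which are no part of the job. Of the things shaped like the lock_pin, the steel one is meant.

How it is judged:
On the way, in this order (a step that is already met when the one before it is completed fails the run):
1. the pin is out: its foot is clear above the carrier's plate while the carrier still lies on the dock (z of lock_pin in the frame of dock above 0.045 m and z of carrier_grip in the frame of dock below 0.119 m), for 0.1 s.
2. the pin stands in the pot, let go, the carrier still on the dock (horizontal distance between lock_pin and pin_pot below 0.04 m and z of lock_pin in the frame of pin_pot below 0.03 m and contact force between the fingers and lock_pin below 0.1 N and angle between pin_pot's own z axis and vertical below 0.2 rad and z of carrier_grip in the frame of dock below 0.119 m), for 0.2 s.
3. the carrier is held level in the air over the dock (z of carrier_grip in the frame of dock between 0.169 and 0.279 m and horizontal distance between carrier and dock below 0.08 m and angle between carrier's own z axis and vertical below 0.1 rad and contact force between the fingers and carrier above 1 N and contact force between carrier and dock below 0.05 N), for 0.2 s.
At the end, for the whole second after the job is handed in: Carrier held by the gripper over the dock (within 80 mm sideways), 60 to 170 mm above it, tilt under 0.1 rad, still (20 mm/s, 0.15 rad/s), not touching the dock; dops in their holes; pin foot in the upright pot, let go; bystanders moved under 30 mm (all of step 3 and horizontal distance between lock_pin and pin_pot below 0.04 m and z of lock_pin in the frame of pin_pot below 0.03 m and contact force between the fingers and lock_pin below 0.1 N and angle between pin_pot's own z axis and vertical below 0.2 rad and z of each of dop_1, dop_2, dop_3 in the frame of carrier below 0.011 m and distance between each of dop_1, dop_2, dop_3 and carrier below 0.095 m and linear speed of carrier below 0.02 m/s and angular speed of carrier below 0.15 rad/s and distance of each of vee_block, sharpening_stone, oil_bottle from where it was at the start of the episode below 0.03 m); the arm keeps its last pose, push and grip.
It fails at once if a dop comes out of its hole (z of any of dop_1, dop_2, dop_3 in the frame of carrier above 0.014 m or distance between any of dop_1, dop_2, dop_3 and carrier above 0.098 m).
It fails at once if the pot is knocked over (angle between pin_pot's own z axis and vertical above 0.6 rad).
It fails at once if a bystander is pushed away (distance of any of vee_block, sharpening_stone, oil_bottle from where it was at the start of the episode above 0.03 m).
It also fails if it takes over 48 s, if anything falls off the work surface, if the arm or the gripper's body presses on something with over 40 N, if the wrist force passes 120 N, or if a joint passes its speed limit or range.

## Working session

There is one attempt and no reset: what is moved stays moved. The work goes in short steps, Python scripts to look and compute and a tool call to move; the robot and the scene stay as the last step left them, time stands still between calls to the robot, and variables do not carry over. Pictures are saved under pics/ and viewed, at most 10 in all, crops included, and the job is handed in when it is done.

Besides the shell and the picture viewer there is one more tool, called after "Emit:" by a JSON object that holds its "fn" and its "kwargs", one argument or row to a line. step_arm: Moves the arm, as the interface text tells. Shift numbers are shares of 0.2 m and turn numbers shares of pi rad, none past 1 either way. Its arguments: {"type":"object","properties":{"deltas":{"type":"array","items":{"type":"object","properties":{"twist":{"type":"array","items":{"type":"number","minimum":-1,"maximum":1}},"translation":{"type":"array","items":{"type":"number","minimum":-1,"maximum":1}},"gripper":{"type":"number"}}}},"squeeze":{"type":"number"}},"required":["deltas"]}

```bash
mkdir -p pics; cat > h.py <<'E'
import numpy as np, cv2, pickle
from cell import ctrl
from scipy.spatial.transform import Rotation as Rn
def grab(n,f):
    d=ctrl.grab_frame(n); cv2.imwrite(f'pics/{f}.png',d['color']); pickle.dump(d,open(f'pics/{f}.pkl','wb')); return d
def load(f): return pickle.load(open(f'pics/{f}.pkl','rb'))
def proj(d,X):
    c=np.asarray(d['R'])@np.asarray(X,float)+np.asarray(d['t']); return np.array([d['fx']*c[0]/c[2]+d['cx'],d['fy']*c[1]/c[2]+d['cy']]).round(1)
def at_z(d,u,v,z):
    R=np.asarray(d['R']);t=np.asarray(d['t']); r=R.T@np.array([(u-d['cx'])/d['fx'],(v-d['cy'])/d['fy'],1]); o=-R.T@t
    return (o+r*(z-o[2])/r[2]).round(4)
def crop(f,x0,y0,x1,y1,k,name):
    cv2.imwrite(f'pics/{name}.png',cv2.resize(load(f)['color'][y0:y1,x0:x1],None,fx=k,fy=k,interpolation=cv2.INTER_CUBIC))
def delta(target):  # world shift to tool shares
    s=ctrl.read_state(); R=Rn.from_quat(s['tcp_rot'])
    return (R.inv().apply(np.array(target)-s['tool_pos'])/0.2).round(4)
E
python3 - <<'E'
from h import *
for n in('scene','top'):
    d=grab(n,n+'0'); print(n,-np.array(d['R']).T@d['t'],d['fx'])
s=ctrl.read_state(); print(s); print(Rn.from_quat(s['tcp_rot']).as_matrix().round(3))
E
```

```text
scene [-0.02469697 -0.69322636  0.89760474] 461.0471907308169
top [ 0.26032081 -0.02708768  1.41661345] 512.5415006185436
{'t': 0.1, 'q': array([-1.17120199,  0.5370905 , -0.00439431,  1.53875879,  0.00263566,
        1.0673463 , -0.07120234]), 'joint_vel': array([ 0.00011252, -0.00116841, -0.00024532, -0.00341061,  0.00044856,
        0.00058044, -0.00141876]), 'tau': array([ 1.85622659e-03, -5.72074163e+01,  9.93510112e-01, -2.52232075e+01,
       -5.62036503e-02,  1.34490579e-02,  2.89129241e-05]), 'tool_pos': array([0.29172894, 0.5802258 , 0.23793314]), 'tcp_rot': array([ 2.30773782e-01,  9.73007103e-01, -7.92930283e-04, -9.97798048e-05]), 'force': array([-0.5507616 ,  0.22051037, -0.37881575]), 'torque': array([-0.01477874, -0.00722991, -0.02122331]), 'finger_force': 0.0, 'gripper_width': 0.08804849564038328}
[[-0.893  0.449 -0.001]
 [ 0.449  0.893 -0.001]
 [-0.    -0.002 -1.   ]]
```

View pics/scene0.png

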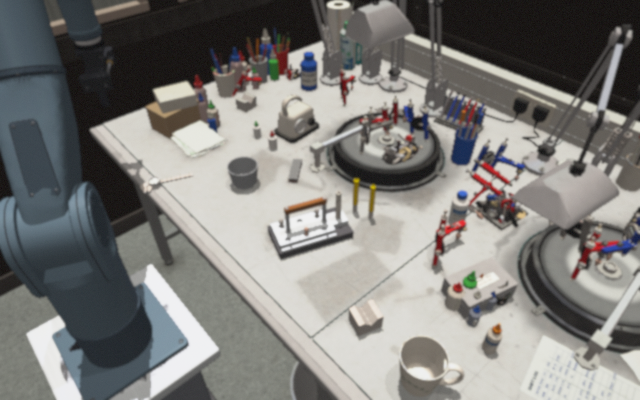

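View pics/top0.png

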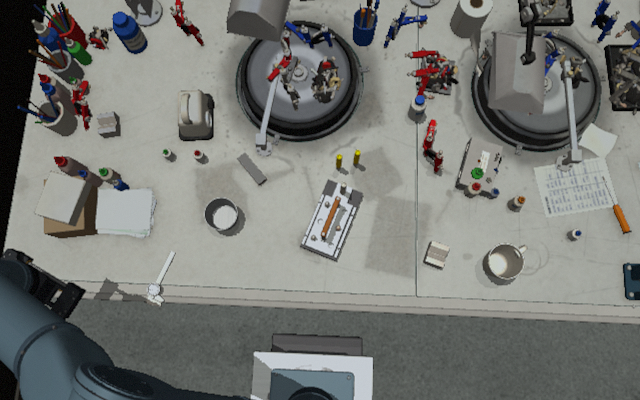

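The scene view shows the dock and carrier at about (310,228), with a grey pin at (338,205) on its tab. Two yellow pins stand at (356,190) and (373,200), and the pot is at (243,173). In the top view the grey pin is at (343,188), the yellow pins at (339,160) and (357,157), and the pot at (223,215). The grey one fits, because it is steel and stands in the carrier's tab. I'll confirm it in an enlarged crop.

```bash
python3 - <<'E'
from h import *
a=cv2.resize(load('top0')['color'][145:265,280:380],None,fx=5,fy=5,interpolation=cv2.INTER_CUBIC)
cv2.imwrite('pics/ctop.png',a)
crop('scene0',220,150,390,260,4.7,'cscene')
E
```

```text
(no output)
```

View pics/ctop.png

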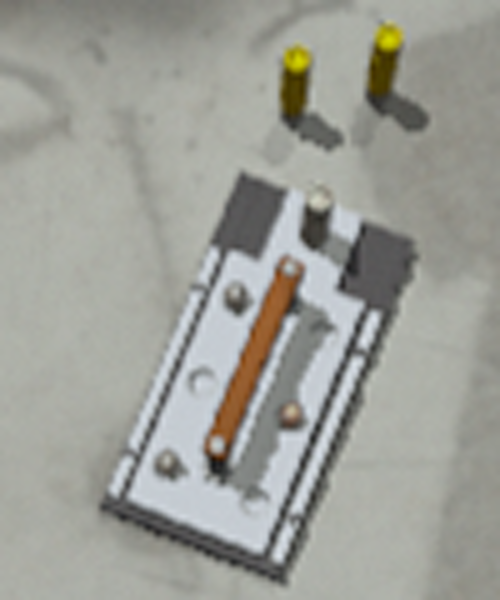

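View pics/cscene.png

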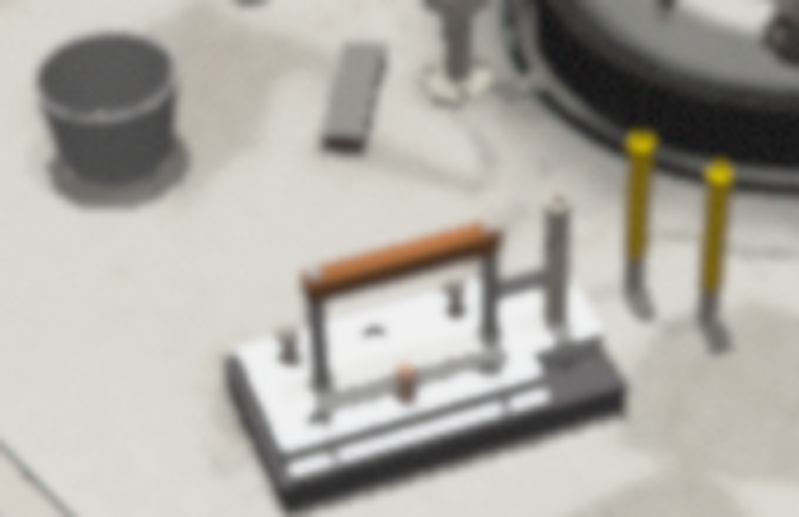

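The crops confirm it: the steel pin stands in the carrier's tab, with its top at crop (319,194), which is top-view pixel (343.8,183.8). The yellow brass ones stand loose behind it. The bar's end screws are at crop (290,268) and (217,443).

```bash
python3 - <<'E'
from h import *
T=load('top0');S=load('scene0')
P=at_z(T,343.8,183.8,.123);A=at_z(T,338,198.6,.118);B=at_z(T,323.4,233.6,.118)
print('pin',P,at_z(S,338.5,193.2,.123)); print('bar',A,B,np.linalg.norm(A-B),'yaw',np.degrees(np.arctan2(*(A-B)[1::-1])))
print('barS',at_z(S,220+487/4.7,150+232/4.7,.118),at_z(S,220+313/4.7,150+277/4.7,.118))
print('dock corners',[at_z(T,280+u/5,145+v/5,.022) for u,v in((242,174),(414,245),(285,580),(103,505))])
print('yellow',at_z(T,280+297/5,145+57/5,.113),at_z(T,280+388/5,145+37/5,.113))
print('pot',at_z(T,223,215,.062),at_z(S,242.8,166.2,.062),[at_z(S,220+u/4.7,150+v/4.7,.062) for u,v in((38,76),(177,76),(107,33),(107,118))])
g=cv2.cvtColor(T['color'],cv2.COLOR_BGR2GRAY)[190:245,195:255]
cv2.imwrite('pics/pot.png',cv2.resize(g,None,fx=9,fy=9,interpolation=cv2.INTER_CUBIC))
E
```

```text
pin [ 0.5876 -0.0619  0.123 ] [ 0.5864 -0.0621  0.123 ]
bar [ 0.5487 -0.0484  0.118 ] [ 0.4555 -0.0146  0.118 ] 0.099139699414513 yaw -19.93373064691765
barS [ 0.5465 -0.0501  0.118 ] [ 0.4553 -0.0153  0.118 ]
dock corners [array([ 0.6229, -0.021 ,  0.022 ]), array([ 0.5862, -0.1186,  0.022 ]), array([ 0.3964, -0.0539,  0.022 ]), array([0.433, 0.047, 0.022])]
yellow [ 0.6644 -0.0478  0.113 ] [ 0.6776 -0.0957  0.113 ]
pot [0.5025 0.2581 0.062 ] [0.5076 0.263  0.062 ] [array([0.4755, 0.2921, 0.062 ]), array([0.5402, 0.2338, 0.062 ]), array([0.533 , 0.3002, 0.062 ]), array([0.484 , 0.2286, 0.062 ])]
```

View pics/pot.png

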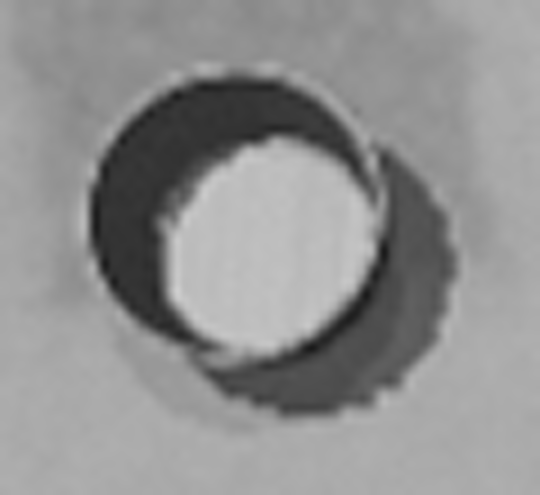

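Emit:
{"fn": "step_arm", "kwargs": {
  "deltas": [
    {"translation": [-0.23, -0.185, 0], "twist": [0, 0, 0], "gripper": 1},
    {"translation": [-0.46, -0.37, 0], "twist": [0, 0, 0], "gripper": 1},
    {"translation": [-0.69, -0.555, 0], "twist": [0, 0, 0], "gripper": 1},
    {"translation": [-0.92, -0.735, 0], "twist": [0, 0, 0], "gripper": 1},
    {"translation": [-0.92, -0.735, 0], "twist": [0, 0, 0], "gripper": 1}
  ],
  "squeeze": 25
}}

```text
t: 0.72
tool_pos: [0.393, 0.3616, 0.2386]
tcp_rot: [0.235, 0.972, -0.001, 0.001]
force: [-0.6, 1.1, -0.2]
gripper_width: 0.088
finger_force: 0.0
```

Emit:
{"fn": "step_arm", "kwargs": {
  "deltas": [
    {"translation": [-0.23, -0.185, 0], "twist": [0, 0, 0], "gripper": 1},
    {"translation": [-0.46, -0.37, 0], "twist": [0, 0, 0], "gripper": 1},
    {"translation": [-0.69, -0.555, 0], "twist": [0, 0, 0], "gripper": 1},
    {"translation": [-0.92, -0.735, 0], "twist": [0, 0, -0.037], "gripper": 1},
    {"translation": [-0.92, -0.735, 0], "twist": [0, 0, -0.037], "gripper": 1},
    {"translation": [-0.92, -0.735, 0], "twist": [0, 0, -0.037], "gripper": 1}
  ]
}}

```text
t: 1.48
tool_pos: [0.4883, 0.1541, 0.2385]
tcp_rot: [0.174, 0.985, 0.0, -0.0]
force: [-0.6, -0.4, 0.3]
gripper_width: 0.0882
finger_force: 0.0
```

```bash
python3 - <<'E'
from h import *
s=ctrl.read_state(); print(s['t'],s['tool_pos'],Rn.from_quat(s['tcp_rot']).as_matrix().round(3),s['q'].round(2)); print(delta([.587,-.062,.15]))
E
```

```text
1.475 [0.48830772 0.15405367 0.23848561] [[-0.94   0.342 -0.001]
 [ 0.342  0.94   0.001]
 [ 0.001  0.    -1.   ]] [-0.5   0.3   0.12  1.91 -0.05  0.94  0.87]
[-0.8338 -0.8462  0.4415]
```

Emit:
{"fn": "step_arm", "kwargs": {
  "deltas": [
    {"translation": [-0.2, -0.2, 0], "twist": [0, 0, 0], "gripper": 1},
    {"translation": [-0.4, -0.4, 0], "twist": [0, 0, 0], "gripper": 1},
    {"translation": [-0.6, -0.6, 0.1], "twist": [0, 0, 0], "gripper": 1},
    {"translation": [-0.8, -0.8, 0.3], "twist": [0, 0, 0], "gripper": 1},
    {"translation": [-0.834, -0.846, 0.44], "twist": [0, 0, 0], "gripper": 1},
    {"translation": [-0.834, -0.846, 0.44], "twist": [0, 0, 0], "gripper": 1},
    {"translation": [-0.834, -0.846, 0.44], "twist": [0, 0, 0], "gripper": 1}
  ]
}}

```text
t: 2.35
tool_pos: [0.588, -0.0604, 0.1516]
tcp_rot: [0.172, 0.985, 0.001, 0.0]
force: [0.8, 0.1, -0.1]
gripper_width: 0.0886
finger_force: 0.0
```

```bash
python3 - <<'E'
from h import *
s=ctrl.read_state(); print(s['t'],s['tool_pos'],delta([.587,-.062,.078]),Rn.from_quat(s['tcp_rot']).as_matrix().round(3)[:,1])
E
```

```text
2.35 [ 0.58800597 -0.06044858  0.15162441] [ 0.0022 -0.0096  0.3681] [0.34  0.941 0.002]
```

Emit:
{"fn": "step_arm", "kwargs": {
  "deltas": [
    {"translation": [0, -0.008, 0.15], "twist": [0, 0, 0], "gripper": 1},
    {"translation": [0, -0.008, 0.28], "twist": [0, 0, 0], "gripper": 1},
    {"translation": [0, -0.008, 0.365], "twist": [0, 0, 0], "gripper": 1},
    {"translation": [0, -0.008, 0.365], "twist": [0, 0, 0], "gripper": 0},
    {"translation": [0, -0.008, 0.365], "twist": [0, 0, 0], "gripper": -0.5},
    {"translation": [0, -0.008, 0.365], "twist": [0, 0, 0], "gripper": -1},
    {"translation": [0, -0.008, 0.365], "twist": [0, 0, 0], "gripper": -1},
    {"translation": [0, -0.008, 0.365], "twist": [0, 0, 0], "gripper": -1},
    {"translation": [0, -0.008, 0.365], "twist": [0, 0, 0], "gripper": -1},
    {"translation": [0, -0.008, 0.365], "twist": [0, 0, 0], "gripper": -1}
  ]
}}

```text
t: 3.6
tool_pos: [0.5869, -0.0648, 0.0777]
tcp_rot: [0.174, 0.985, 0.0, 0.0]
force: [-0.1, 0.4, 0.2]
gripper_width: 0.0202
finger_force: 0.1
```

Emit:
{"fn": "step_arm", "kwargs": {
  "deltas": [
    {"translation": [0, 0, 0], "twist": [0, 0, 0], "gripper": -1},
    {"translation": [0, 0, 0], "twist": [0, 0, 0], "gripper": -1},
    {"translation": [0, 0, 0], "twist": [0, 0, 0], "gripper": -1},
    {"translation": [0, 0, 0], "twist": [0, 0, 0], "gripper": -1}
  ]
}}

```text
t: 4.1
tool_pos: [0.5875, -0.0631, 0.0777]
tcp_rot: [0.173, 0.985, 0.001, 0.0]
force: [2.6, 5.3, -2.1]
gripper_width: 0.0153
finger_force: 24.8
```

Emit:
{"fn": "step_arm", "kwargs": {
  "deltas": [
    {"translation": [0, 0.006, 0], "twist": [0, 0, 0], "gripper": -1},
    {"translation": [0, 0.006, -0.05], "twist": [0, 0, 0], "gripper": -1},
    {"translation": [0, 0.006, -0.1], "twist": [0, 0, 0], "gripper": -1},
    {"translation": [0, 0.006, -0.15], "twist": [0, 0, 0], "gripper": -1},
    {"translation": [0, 0.006, -0.2], "twist": [0, 0, 0], "gripper": -1},
    {"translation": [0, 0.006, -0.3], "twist": [0, 0, 0], "gripper": -1},
    {"translation": [0, 0.006, -0.4], "twist": [0, 0, 0], "gripper": -1},
    {"translation": [0, 0.006, -0.5], "twist": [0, 0, 0], "gripper": -1},
    {"translation": [0, 0.006, -0.5], "twist": [0, 0, 0], "gripper": -1}
  ]
}}

```text
t: 5.22
tool_pos: [0.5883, -0.0643, 0.1795]
tcp_rot: [0.174, 0.985, 0.0, 0.002]
force: [-1.0, -1.0, -0.6]
gripper_width: 0.0155
finger_force: 24.9
```

```bash
python3 - <<'E'
from h import *
a=grab('scene','s1')['color'][120:270,200:400]; b=grab('top','t1')['color'][145:265,270:390]
cv2.imwrite('pics/v1.png',np.hstack([cv2.resize(a,(533,400)),cv2.resize(b,(267,400))[:,:267]]))
s=ctrl.read_state();print(s['t'],delta([.506,.263,.178]))
E
```

```text
5.325 [ 0.9404  1.3968 -0.0028]
```

View pics/v1.png

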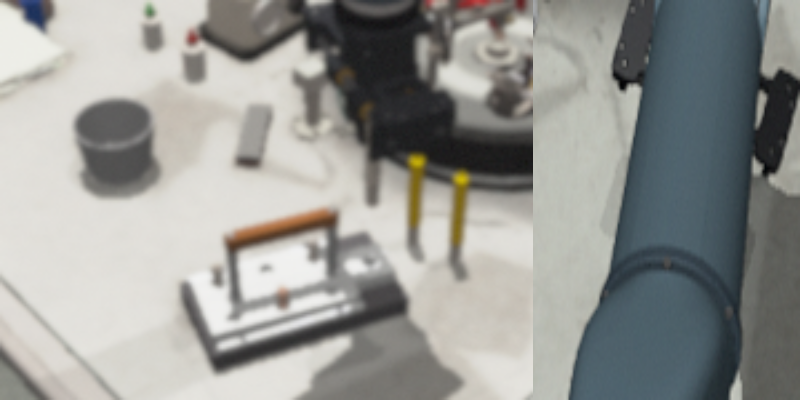

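The picture shows the pin out and hanging upright in the gripper at (373,170). The carrier is still on the dock with its three dops, at (218,278), (283,297) and (313,250), and the tab hole is empty.

Emit:
{"fn": "step_arm", "kwargs": {
  "deltas": [
    {"translation": [0.13, 0.2, 0], "twist": [0, 0, 0], "gripper": -1},
    {"translation": [0.26, 0.4, 0], "twist": [0, 0, 0], "gripper": -1},
    {"translation": [0.39, 0.6, 0], "twist": [0, 0, 0], "gripper": -1},
    {"translation": [0.52, 0.8, 0], "twist": [0, 0, 0], "gripper": -1},
    {"translation": [0.65, 1.0, 0], "twist": [0, 0, 0], "gripper": -1},
    {"translation": [0.65, 1.0, 0], "twist": [0, 0, 0], "gripper": -1}
  ]
}}

```text
t: 6.08
tool_pos: [0.5316, 0.1735, 0.1766]
tcp_rot: [0.17, 0.985, 0.001, -0.001]
force: [-0.1, -0.8, -2.0]
gripper_width: 0.0154
finger_force: 24.9
```

Emit:
{"fn": "step_arm", "kwargs": {
  "deltas": [
    {"translation": [0.1, 0.13, 0], "twist": [0, 0, 0], "gripper": -1},
    {"translation": [0.2, 0.26, 0], "twist": [0, 0, 0], "gripper": -1},
    {"translation": [0.29, 0.397, 0], "twist": [0, 0, 0], "gripper": -1},
    {"translation": [0.29, 0.397, 0], "twist": [0, 0, 0], "gripper": -1},
    {"translation": [0.29, 0.397, 0], "twist": [0, 0, 0], "gripper": -1}
  ]
}}

```text
t: 6.7
tool_pos: [0.5067, 0.2613, 0.1771]
tcp_rot: [0.175, 0.985, -0.001, -0.0]
force: [-0.2, 0.0, 0.2]
gripper_width: 0.0155
finger_force: 24.9
```

```bash
python3 - <<'E'
from h import *
a=grab('scene','s2')['color'][80:230,150:350]
cv2.imwrite('pics/v2.png',cv2.resize(a,(800,600),interpolation=cv2.INTER_CUBIC))
s=ctrl.read_state();print(s['t'],s['tool_pos'],delta([.506,.263,.074]))
E
```

```text
6.75 [0.50684465 0.26106655 0.1772619 ] [0.0074 0.0085 0.5163]
```

View pics/v2.png

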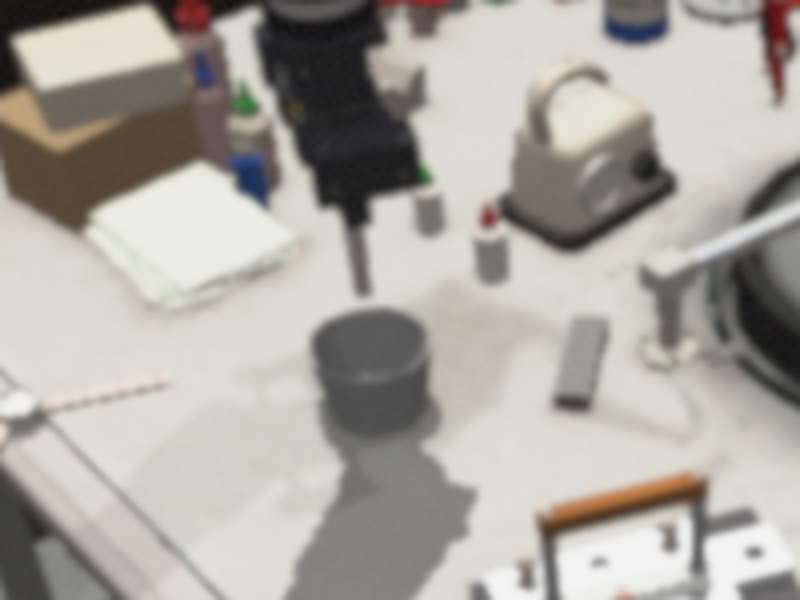

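The pin's foot at (362,290) hangs over the middle of the pot at (370,345).

Emit:
{"fn": "step_arm", "kwargs": {
  "deltas": [
    {"translation": [0.006, 0.008, 0.15], "twist": [0, 0, 0], "gripper": -1},
    {"translation": [0.006, 0.008, 0.3], "twist": [0, 0, 0], "gripper": -1},
    {"translation": [0.006, 0.008, 0.42], "twist": [0, 0, 0], "gripper": -1},
    {"translation": [0.006, 0.008, 0.48], "twist": [0, 0, 0], "gripper": -1},
    {"translation": [0.006, 0.008, 0.505], "twist": [0, 0, 0], "gripper": -1},
    {"translation": [0.006, 0.008, 0.505], "twist": [0, 0, 0], "gripper": -1},
    {"translation": [0.006, 0.008, 0.505], "twist": [0, 0, 0], "gripper": -1}
  ]
}}

```text
t: 7.62
tool_pos: [0.5064, 0.2654, 0.0775]
tcp_rot: [0.174, 0.985, 0.0, 0.001]
force: [-0.1, 0.8, -1.8]
gripper_width: 0.0158
finger_force: 24.9
```

Emit:
{"fn": "step_arm", "kwargs": {
  "deltas": [
    {"translation": [0, 0, 0], "twist": [0, 0, 0], "gripper": 1},
    {"translation": [0, 0, 0], "twist": [0, 0, 0], "gripper": 1},
    {"translation": [0, 0, 0], "twist": [0, 0, 0], "gripper": 1},
    {"translation": [0, 0, 0], "twist": [0, 0, 0], "gripper": 1},
    {"translation": [0, 0, 0], "twist": [0, 0, 0], "gripper": 1},
    {"translation": [0, 0, 0], "twist": [0, 0, 0], "gripper": 1},
    {"translation": [0, 0, 0], "twist": [0, 0, 0], "gripper": 1},
    {"translation": [0, 0, 0], "twist": [0, 0, 0], "gripper": 1}
  ]
}}

```text
t: 8.62
tool_pos: [0.5058, 0.2651, 0.0767]
tcp_rot: [0.174, 0.985, -0.0, 0.0]
force: [-0.8, -1.0, 0.3]
gripper_width: 0.0876
finger_force: 0.0
```

Emit:
{"fn": "step_arm", "kwargs": {
  "deltas": [
    {"translation": [0, 0, -0.1], "twist": [0, 0, 0], "gripper": 1},
    {"translation": [0, 0, -0.2], "twist": [0, 0, 0], "gripper": 1},
    {"translation": [0, 0, -0.35], "twist": [0, 0, 0], "gripper": 1},
    {"translation": [0, 0, -0.55], "twist": [0, 0, 0], "gripper": 1},
    {"translation": [0, 0, -0.55], "twist": [0, 0, 0], "gripper": 1},
    {"translation": [0, 0, -0.55], "twist": [0, 0, 0], "gripper": 1}
  ]
}}

```text
t: 9.38
tool_pos: [0.5054, 0.265, 0.1862]
tcp_rot: [0.174, 0.985, -0.0, -0.0]
force: [0.4, -0.4, -0.6]
gripper_width: 0.0882
finger_force: 0.0
```

```bash
python3 - <<'E'
from h import *
a=grab('scene','s3')['color'][80:230,150:350]
cv2.imwrite('pics/v3.png',cv2.resize(a,(800,600),interpolation=cv2.INTER_CUBIC))
s=ctrl.read_state();print(s['t'],s['tool_pos'],Rn.from_quat(s['tcp_rot']).as_matrix().round(3),delta([.502,-.0315,.19]))
E
```

```text
9.425 [0.50506098 0.2647923  0.18569042] [[-0.94   0.342 -0.002]
 [ 0.342  0.94  -0.001]
 [ 0.001 -0.001 -1.   ]] [-0.4927 -1.3972 -0.0201]
```

View pics/v3.png

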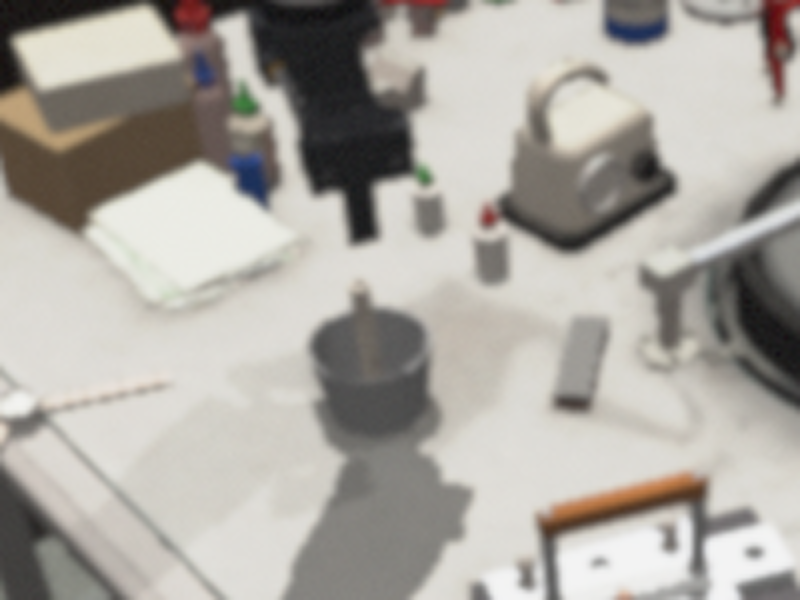

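The pin stands in the upright pot, with its top at (360,290). Next is the carrier handle.

Emit:
{"fn": "step_arm", "kwargs": {
  "deltas": [
    {"translation": [-0.08, -0.22, 0], "twist": [0, 0, 0], "gripper": 1},
    {"translation": [-0.16, -0.44, 0], "twist": [0, 0, 0], "gripper": 1},
    {"translation": [-0.24, -0.66, 0], "twist": [0, 0, 0], "gripper": 1},
    {"translation": [-0.3, -0.85, 0], "twist": [0, 0, 0], "gripper": 1},
    {"translation": [-0.3, -0.85, 0], "twist": [0, 0, 0], "gripper": 1}
  ]
}}

```text
t: 10.05
tool_pos: [0.503, 0.081, 0.1856]
tcp_rot: [0.177, 0.984, -0.001, -0.001]
force: [-0.6, 0.1, 0.2]
gripper_width: 0.0883
finger_force: 0.0
```

Emit:
{"fn": "step_arm", "kwargs": {
  "deltas": [
    {"translation": [-0.07, -0.2, 0], "twist": [0, 0, 0], "gripper": 1},
    {"translation": [-0.14, -0.4, 0], "twist": [0, 0, 0], "gripper": 1},
    {"translation": [-0.193, -0.547, 0], "twist": [0, 0, 0], "gripper": 1},
    {"translation": [-0.193, -0.547, 0], "twist": [0, 0, 0], "gripper": 1},
    {"translation": [-0.193, -0.547, 0], "twist": [0, 0, 0], "gripper": 1}
  ]
}}

```text
t: 10.68
tool_pos: [0.5027, -0.0293, 0.1862]
tcp_rot: [0.173, 0.985, 0.0, -0.001]
force: [-0.8, 0.1, 0.5]
gripper_width: 0.0883
finger_force: 0.0
```

```bash
python3 - <<'E'
from h import *
a=grab('scene','s4')['color'][120:270,200:400]
cv2.imwrite('pics/v4.png',cv2.resize(a,(800,600),interpolation=cv2.INTER_CUBIC))
s=ctrl.read_state();print(s['t'],s['tool_pos'],delta([.502,-.0315,.09]))
E
```

```text
10.725 [ 0.50272201 -0.02904733  0.18625529] [-0.0013 -0.013   0.4813]
```

View pics/v4.png

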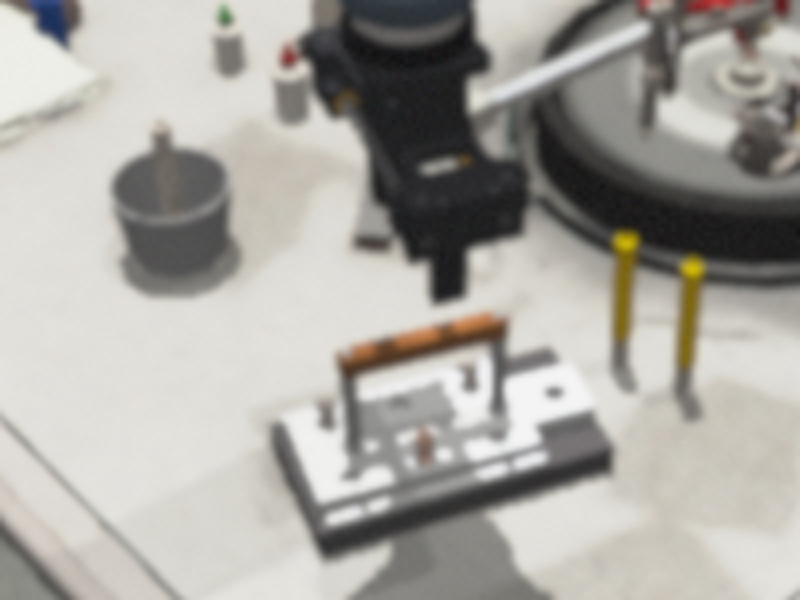

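The open gripper is above the handle bar, which runs from (345,360) to (500,325). The dops are in their holes and the pin is still in the pot. I'll descend and close.

Emit:
{"fn": "step_arm", "kwargs": {
  "deltas": [
    {"translation": [0, -0.01, 0.15], "twist": [0, 0, 0], "gripper": 1},
    {"translation": [0, -0.01, 0.3], "twist": [0, 0, 0], "gripper": 1},
    {"translation": [0, -0.01, 0.42], "twist": [0, 0, 0], "gripper": 1},
    {"translation": [0, -0.01, 0.48], "twist": [0, 0, 0], "gripper": 0},
    {"translation": [0, -0.01, 0.48], "twist": [0, 0, 0], "gripper": -0.4},
    {"translation": [0, -0.01, 0.48], "twist": [0, 0, 0], "gripper": -0.4},
    {"translation": [0, -0.01, 0.48], "twist": [0, 0, 0], "gripper": -0.4},
    {"translation": [0, -0.01, 0.48], "twist": [0, 0, 0], "gripper": -0.4}
  ],
  "squeeze": 40
}}

```text
t: 11.72
tool_pos: [0.5025, -0.033, 0.0913]
tcp_rot: [0.174, 0.985, 0.0, 0.001]
force: [0.6, -0.0, -0.0]
gripper_width: 0.0405
finger_force: 0.0
```

Emit:
{"fn": "step_arm", "kwargs": {
  "deltas": [
    {"translation": [0, 0, 0], "twist": [0, 0, 0], "gripper": -1},
    {"translation": [0, 0, 0], "twist": [0, 0, 0], "gripper": -1},
    {"translation": [0, 0, 0], "twist": [0, 0, 0], "gripper": -1},
    {"translation": [0, 0, 0], "twist": [0, 0, 0], "gripper": -1},
    {"translation": [0, 0, 0], "twist": [0, 0, 0], "gripper": -1},
    {"translation": [0, 0, 0], "twist": [0, 0, 0], "gripper": -1}
  ]
}}

```text
t: 12.48
tool_pos: [0.5021, -0.0328, 0.0908]
tcp_rot: [0.174, 0.985, 0.0, 0.0]
force: [0.5, 1.6, -0.3]
gripper_width: 0.0134
finger_force: 39.9
```

Emit:
{"fn": "step_arm", "kwargs": {
  "deltas": [
    {"translation": [0, 0, -0.01], "twist": [0, 0, 0], "gripper": -1},
    {"translation": [0, 0, -0.03], "twist": [0, 0, 0], "gripper": -1},
    {"translation": [0, 0, -0.06], "twist": [0, 0, 0], "gripper": -1},
    {"translation": [0, 0, -0.1], "twist": [0, 0, 0], "gripper": -1},
    {"translation": [0, 0, -0.15], "twist": [0, 0, 0], "gripper": -1},
    {"translation": [0, 0, -0.2], "twist": [0, 0, 0], "gripper": -1},
    {"translation": [0, 0, -0.25], "twist": [0, 0, 0], "gripper": -1},
    {"translation": [0, 0, -0.3], "twist": [0, 0, 0], "gripper": -1},
    {"translation": [0, 0, -0.35], "twist": [0, 0, 0], "gripper": -1},
    {"translation": [0, 0, -0.4], "twist": [0, 0, 0], "gripper": -1},
    {"translation": [0, 0, -0.45], "twist": [0, 0, 0], "gripper": -1},
    {"translation": [0, 0, -0.48], "twist": [0, 0, 0], "gripper": -1}
  ]
}}

```text
t: 13.98
tool_pos: [0.5023, -0.033, 0.1875]
tcp_rot: [0.174, 0.985, 0.0, 0.0]
force: [-0.9, 0.5, -4.2]
gripper_width: 0.0133
finger_force: 39.9
```

Emit:
{"fn": "step_arm", "kwargs": {
  "deltas": [
    {"translation": [0, 0, -0.015], "twist": [0, 0, 0], "gripper": -1},
    {"translation": [0, 0, -0.02], "twist": [0, 0, 0], "gripper": -1},
    {"translation": [0, 0, -0.02], "twist": [0, 0, 0], "gripper": -1},
    {"translation": [0, 0, -0.02], "twist": [0, 0, 0], "gripper": -1},
    {"translation": [0, 0, -0.02], "twist": [0, 0, 0], "gripper": -1},
    {"translation": [0, 0, -0.02], "twist": [0, 0, 0], "gripper": -1},
    {"translation": [0, 0, -0.02], "twist": [0, 0, 0], "gripper": -1},
    {"translation": [0, 0, -0.02], "twist": [0, 0, 0], "gripper": -1}
  ]
}}

```text
t: 14.98
tool_pos: [0.5021, -0.033, 0.1907]
tcp_rot: [0.174, 0.985, -0.0, 0.0]
force: [-1.5, 0.2, -4.2]
gripper_width: 0.0135
finger_force: 39.9
```

```bash
python3 - <<'E'
from h import *
a=grab('scene','s5')['color'][100:250,200:400]
cv2.imwrite('pics/v5.png',cv2.resize(a,(800,600),interpolation=cv2.INTER_CUBIC))
s=ctrl.read_state();print(s['t'],s['tool_pos'],s['force'],s['finger_force'],abs(s['joint_vel']).max())
E
```

```text
15.025 [ 0.50206554 -0.03301824  0.19071885] [ 0.3206584  -1.07250758 -2.52434607] 39.87180132418871 0.0011148525275664189
```

View pics/v5.png

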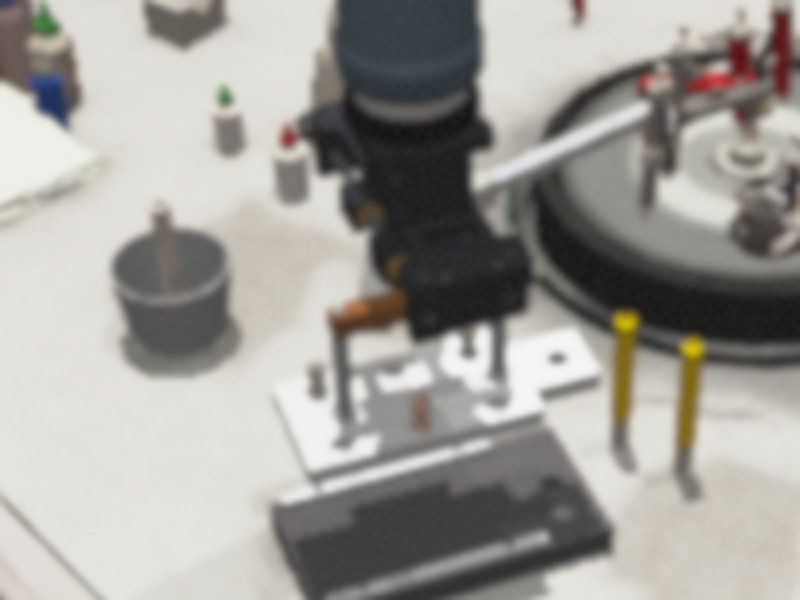

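The carrier hangs level about 10 cm above the dock, with all three dops in it at (318,380), (420,410) and (468,345). The pin is in the upright pot and the arm is steady, so I'm handing in.

```bash
python3 -c "
from cell import ctrl
print(ctrl.finish_job())"
```

```text
the job is handed in; nothing more can be done
None
```

I handed the job in with the steel pin let go in the upright pot and the carrier held level and still about 10 cm over the dock, all three dops in place; the hand-in call gave no verdict.

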